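# Bore check of a glass tube at the lampworking bench

## Robot

A 7-joint arm with a two-finger parallel gripper is mounted at the origin on the work surface. World frame = base frame: x ahead of the robot, y to its left, z up, the work surface at z = 0. Lengths are in m, angles in rad, forces in N, time in s.
With the tool pointing down it reaches from about 0.425 to 0.875 m from the base axis. Payload 4.7 kg.
Tool frame: the origin (TCP) lies midway between the tips of the shut fingers; the grasp point (between the pads) lies 19 mm behind it; z points along the fingers, y is the direction in which the jaws open and shut (so a half turn about z gives the same grasp; the last joint's range is limited). The gripper opens to 87 mm and grips with 3 to 60 N. Pads are 19 mm wide; open, the fingers measure 117 mm over their backs; the gripper's body (75 mm by 190 mm) begins 51 mm behind the grasp point.
Start: joints at [-1.156, 0.321, -0.07, 1.45, 0.023, 1.371, -0.057], TCP at [0.254, 0.598, 0.189] pointing down, gripper open.
Joint ranges: [-2.86, 2.86], [-0.3, 2.09], [-1.38, 1.24], [0.06, 2.45], [-1.56, 4.7], [0.09, 2.05], [-2.69, 2.69]. Speed limits (rad/s): [2.57, 2.57, 3.14, 3.14, 3.14, 3.14, 3.14].

## Interface

Orientations are given as a rotation vector (axis times angle).
In Python, from plant import get_state, optics, job gives the robot as it stands.
- The arm moves only by the shell command python3 -m crank 'ROWS' [OPENING] [FORCE]. ROWS is JSON, a list of rows, each an object with "xyz": the shift along the tool's x, y, z in cm, a list of three; "twist": the turn, a rotation vector about the tool's x, y, z in degrees, a list of three. In form: [{"xyz": [tx, ty, tz], "twist": [wx, wy, wz]}, ...]. A call has 1 to 20 rows; each row is the pose to reach, as a shift and turn from the pose commanded when the call began, along the tool's axes at that moment; what a row does not reach only later rows make up. A row lasts 1/12 s, in which the tool goes at most 41.7 mm and 7.16 degrees, less where a joint would pass 70% of its speed; a pose out of reach is approached as far as the arm can. A call with a gripper value outside its range is refused whole. OPENING is the gripper command: -1 is shut, 1 is fully open, values between are in proportion, set as the call begins (- or left out, the last holds). The fingers move at their own pace and stop on an object; FORCE is the grip in N (left out, the last holds). Time passes only in rows, so rows that repeat a pose let the fingers close. It gives the time, the measured TCP pose, the force and the opening at its end, in the units of the state.
- get_state(): the state, without advancing time (a new reading comes with each control period).
- optics.grab_frame(name): name is "scene" or "top" or "wrist"; returns a dict with "frame" (384x512x3 uint8, red, green, blue), "intrinsics" (3x3 intrinsics, pixels), "D" ([k1, k2, p1, p2, k3] as OpenCV has them; the pictures are not rectified), "origin" and "attitude" of the camera in the world; the wrist camera has in their place "mount" (4x4, takes a point from camera to tool coordinates, whose origin is the TCP and whose axes are the flange's). Camera axes: x right, y down, z forward; pixel columns grow to the right and rows downward; lengths in m; the calibration is good to about 2 mm. A picture is of the moment at which its call begins: read the wrist's pose just before it. There is no depth.
- job.job_done(): hands the job in, once; it reports no verdict.
The state is a dict: "time": time; "joints": joint angles; "joint_vel": joint speeds; "joint_torque": joint torques, N m; "tcp_pos": TCP position; "tcp_rot": TCP orientation; "wrist_force": force on the tool from outside, world axes, zero at the start; "torque": the same for the moment, N m; "opening": finger opening in m.
Only numpy, scipy, OpenCV 4.12 (cv2) and the standard library are available. Lean on these libraries where they do the work, as an engineer would, in place of code of your own. Each camera call takes 0.05 s, during which the arm holds its last target. There are 200 camera calls.

## Task

Take the tall open glass tube out of the wooden rack, stand it fully down in the socket of the clamp stand, and throw the stand's clamp lever all the way over. Then draw the thick-handled bore gauge out of the steel tool holder and push its thin shaft down into the mouth of the clamped tube until its brass collar rests on the rim; let go and leave it there. Set the tube and the gauge down, do not drop them, and leave the other tubes, tools and things on the bench where they are.

Things in the scene. Friction and masses are not known exactly. Their poses are not given: they have to be found in the camera images.
- tube: (mm) the tall open tube: clear thick-walled glass, closed bottom, outer diameter 26 (foot bevelled to 18 over the lowest 10), length 110, bore 11 wide, 100 deep, 90 g (varies). Origin: centre of its underside, z along the tube to its open mouth. Starts upright in any one of the three rack sockets, underside 6 above the bench, 85 of it above the rack.
- tube_mouth (a point): (mm) centre of the rim at the tube's open end, 110 above its underside; z out of the mouth
- stand: (mm) clamp stand, fixed: grey block 80 x 80 x 55 high, upright round socket in its top; lever housing (70 x 50 x 25 high) beside it, centred 85 from the socket axis toward the stand's -y. Origin: on the socket axis at bench height; z up. A steel jaw (30 wide, 14 high) on the block's top at the -y side slides 6.5 to the tube as the lever is thrown; lever back, it clears the tube by 7.
- socket_mouth (a point): (mm) centre of the socket's mouth, 55 above the bench; socket diameter 29, depth 45, 3 chamfer
- socket_floor (a point): (mm) centre of the socket's floor, 10 above the bench; a seated tube's underside rests here, its mouth then 120 above the bench
- clamp (a joint): (mm) angle of the clamp lever: 0 fully back (leaning 0.5 rad to the stand's -x), 1.0 fully over (leaning 0.5 rad to the stand's +x). Steel arm, black ball knob of 26 diameter centred 80 from the pivot; pivot 22 above the bench at 0, -85 in the stand's frame, axis along the stand's y. Starts nearly back, stays where left (under 2 N at the knob).
- clamp_tip (a point): centre of the lever's ball knob
- holder: (mm) steel tool holder, fixed: perforated plate 200 x 60 whose top is 85 above the bench, on end panels, open at the long sides; three 12 holes in a row along its x at -70, 0, 70. Origin: bench height, centre; z up.
- gauge: (mm) the bore gauge: thick plain wooden handle (straight cylinder, diameter 22, flat top), a brass collar (diameter 32) under it and a thin steel shaft (diameter 8, tapering to 4 over the last 8). Origin: centre of the collar's underside, z up the handle: collar 0 to 6, handle 6 to 66, shaft 0 to -75. Starts upright in any one of the holder's holes, collar on the plate. 80 g (varies).
- gauge_tip (a point): (mm) tip of the gauge's shaft, 75 below the collar's underside
- rack: (mm) wooden rack, fixed: 200 x 60 x 31 high, three sockets (diameter 29, 25 deep) in a row along its x at -70, 0, 70. Origin: bench height, centre; z up.
- short_tube: (mm) bystander in the rack: like the tube but only 70 long. Origin: centre of the underside
- glass_bar: (mm) bystander in the rack: solid glass bar, diameter 26, 110 long, domed closed top. Origin: centre of the underside
- pick: (mm) bystander in the holder: slim tool, tapered wooden handle up to 15 thick, top 64 above the plate. Origin: underside of its collar
- paddle: (mm) bystander in the holder: tool with a thin dark flat blade (26 x 7 x 40) pointing up, top 70 above the plate. Origin: underside of its collar
- jar: (mm) bystander: glass jar with metal lid, diameter 72, 110 high, standing toward the far side
- dimple_block: (mm) bystander: dark steel block 50 x 110 x 28 with round dimples, toward the far side
- marver: (mm) bystander: dark flat slab 80 x 120 x 12 with a wooden handle, toward the far side
- scraper: (mm) bystander: wooden-handled hand tool 180 long, lying toward the far side

How it is judged:
By the outcome, as a careful person would: the job done as asked, in the order asked, and still so for the second after the job is handed in, with the robot touching nothing.
It also fails if it takes over 72 s, if anything falls off the work surface, if the arm or the gripper's body presses on something with over 40 N, if the wrist force passes 120 N, or if a joint passes its speed limit or range.

## Working session

There is one attempt and no reset: what is moved stays moved. The work goes in short steps, Python scripts to look and compute and a shell command to move; the robot and the scene stay as the last step left them, time stands still between calls to the robot, and variables do not carry over. Pictures are saved under pics/ and viewed, about 8 in all and at most 12, crops included, and the job is handed in when it is done.

```bash
mkdir -p pics; ls; python3 - <<'E'
from plant import get_state, optics
import cv2,numpy as np
s=get_state();print(s)
for n in("scene","top"):
    f=optics.grab_frame(n);cv2.imwrite(f"pics/{n}0.png",cv2.resize(f["frame"][:,:,::-1],(800,600),interpolation=cv2.INTER_CUBIC));print(n,f["intrinsics"],f["D"],f["origin"],f["attitude"])
f=optics.grab_frame("wrist");print(f["mount"],f["intrinsics"],f["D"])
E
```

```text
pics
{'time': 0.0, 'joints': array([-1.15590394,  0.32183836, -0.07005501,  1.4516717 ,  0.02259762,
        1.37082428, -0.05690446]), 'joint_vel': array([ 1.22675238e-03,  1.53132165e-04,  4.05208526e-04, -2.47277412e-03,
        7.51724972e-04, -6.12631738e-05,  8.52176172e-04]), 'joint_torque': array([ 1.29868763e-04, -4.91274691e+01, -4.03742613e-01, -3.12516475e+01,
       -6.38633547e-02,  4.40821680e-02,  1.56555138e-04]), 'tcp_pos': array([0.25341725, 0.59788203, 0.18805305]), 'tcp_rot': array([-6.25305172e-01, -3.07844183e+00,  3.03850603e-03]), 'wrist_force': array([ 0.68334333,  0.31201967, -0.23466259]), 'torque': array([-0.02787961, -0.00454962, -0.02736419]), 'opening': 0.0867192236738965}
scene [[420.0394634    0.         256.47281195]
 [  0.         420.0394634  189.35006901]
 [  0.           0.           1.        ]] [-0.02349123  0.          0.          0.          0.        ] [ 1.28391884 -0.03324111  0.67377801] [-1.72525338 -1.65617149  0.775266  ]
top [[440.79159528   0.         255.02238256]
 [  0.         440.79159528 192.9677549 ]
 [  0.           0.           1.        ]] [-0.15116013  0.          0.          0.          0.        ] [0.40316326 0.00391973 1.03271993] [-2.11425215  2.12018646 -0.21930153]
[[ 7.09052077e-05 -9.68944803e-01 -2.47277101e-01  6.73055714e-02]
 [ 9.99999963e-01  1.33358752e-04 -2.35816676e-04  2.47354880e-04]
 [ 2.61469908e-04 -2.47277075e-01  9.68944776e-01 -1.96502340e-01]
 [ 0.00000000e+00  0.00000000e+00  0.00000000e+00  1.00000000e+00]] [[345.00144029   0.         250.02412071]
 [  0.         345.00144029 189.59935655]
 [  0.           0.           1.        ]] [0.02450395 0.         0.         0.         0.        ]
```

View pics/scene0.png

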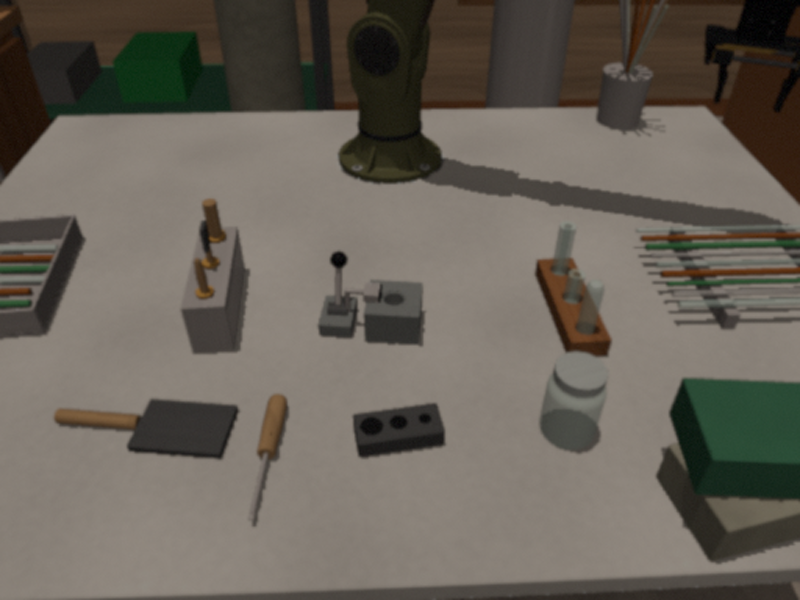

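View pics/top0.png

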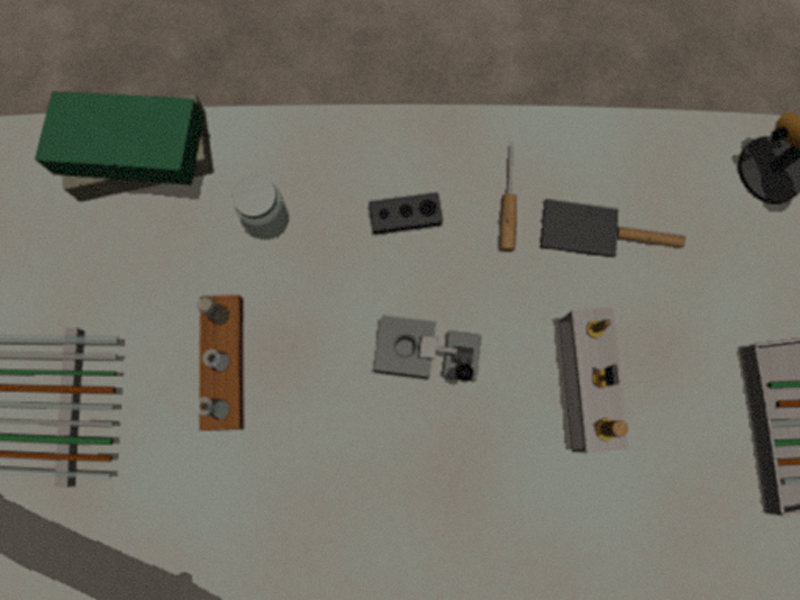

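```bash
cat > h.py <<'E'
import numpy as np,cv2
from scipy.spatial.transform import Rotation as R
from plant import get_state,optics
def cam(n):
    s=get_state();f=optics.grab_frame(n)
    if n=="wrist":
        T=np.eye(4);T[:3,:3]=R.from_rotvec(s["tcp_rot"]).as_matrix();T[:3,3]=s["tcp_pos"];T=T@f["mount"]
        f["o"],f["A"]=T[:3,3],T[:3,:3]
    else: f["o"],f["A"]=np.array(f["origin"]),R.from_rotvec(f["attitude"]).as_matrix()
    return f
def ray(f,uv,z):
    p=cv2.undistortPoints(np.array(uv,float).reshape(-1,1,2),f["intrinsics"],np.array(f["D"])).reshape(-1,2)
    d=np.c_[p,np.ones(len(p))]@f["A"].T
    return f["o"]+d*((z-f["o"][2])/d[:,2])[:,None]
def proj(f,P):
    P=(np.array(P,float).reshape(-1,3)-f["o"])@f["A"]
    return cv2.projectPoints(P,np.zeros(3),np.zeros(3),f["intrinsics"],np.array(f["D"]))[0].reshape(-1,2)
def save(name,img,box=None,k=1):
    if box: img=img[box[1]:box[3],box[0]:box[2]]
    cv2.imwrite("pics/"+name+".png",cv2.resize(img[:,:,::-1],None,fx=k,fy=k,interpolation=cv2.INTER_CUBIC))
E
python3 - <<'E'
from h import *
np.set_printoptions(precision=4,suppress=True)
f=cam("top");g=cam("scene")
q=lambda uv,z:ray(f,np.array(uv)*.64,z)
print("rack corners",q([(200,296),(242,296),(243,429),(200,430)],.031))
print("stand block corners",q([(382,316),(436,322),(429,381),(374,375)],.055))
print("socket",q([(405,347)],.055),"knob",q([(464,372)],.095))
print("holder corners",q([(568,315),(610,309),(627,445),(583,450)],.085))
print("tools gauge collar",q([(609,429)],.091),"mid",q([(604,377)],.09),"far",q([(597,329)],.09))
print("tubes",q([(207,303)],.116),q([(212,358)],.076),q([(205,407)],.116))
a=f["frame"][180:285,110:190];b=g["frame"][130:235,335:395]
save("crop1",np.hstack([cv2.resize(a,None,fx=5,fy=5,interpolation=cv2.INTER_CUBIC),cv2.resize(b,None,fx=5,fy=5,interpolation=cv2.INTER_CUBIC)]))
E
```

```text
rack corners [[0.6173 0.2976 0.031 ]
 [0.6171 0.2333 0.031 ]
 [0.4203 0.2246 0.031 ]
 [0.4181 0.2882 0.031 ]]
stand block corners [[ 0.582   0.0229  0.055 ]
 [ 0.573  -0.0549  0.055 ]
 [ 0.488  -0.0439  0.055 ]
 [ 0.4968  0.0342  0.055 ]]
socket [[ 0.5368 -0.01    0.055 ]] knob [[ 0.4966 -0.0899  0.095 ]]
holder corners [[ 0.5771 -0.2404  0.085 ]
 [ 0.5855 -0.302   0.085 ]
 [ 0.3941 -0.3158  0.085 ]
 [ 0.3887 -0.2531  0.085 ]]
tools gauge collar [[ 0.4165 -0.2892  0.091 ]] mid [[ 0.4883 -0.286   0.09  ]] far [[ 0.556  -0.2797  0.09  ]]
tubes [[0.5893 0.2622 0.116 ]] [[0.5183 0.2624 0.076 ]] [[0.4475 0.2584 0.116 ]]
```

View pics/crop1.png

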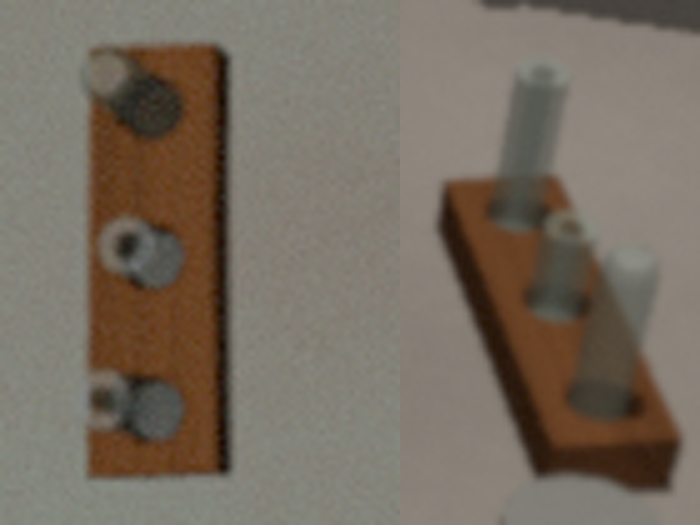

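```bash
cat >> h.py <<'E'
def go(x,y,z,yd):
    "shift [cm] and twist [deg] in tool axes to TCP x,y,z, pointing down, tool y at world angle yd"
    s=get_state();A=R.from_rotvec(s["tcp_rot"]);a=np.radians(yd)
    Y=np.array([np.cos(a),np.sin(a),0]);Z=np.array([0,0,-1.]);B=np.c_[np.cross(Y,Z),Y,Z]
    d=A.inv().apply(np.array([x,y,z])-s["tcp_pos"])*100
    w=np.degrees((A.inv()*R.from_matrix(B)).as_rotvec())
    print("xyz",d.round(2).tolist(),"twist",w.round(1).tolist())
E
python3 -c "
from h import *
go(.447,.258,.20,92)"
```

```text
xyz [-31.09, -23.78, -1.11] twist [-0.0, -0.0, -25.0]
```

```bash
python3 -m crank '[{"xyz":[-15.5,-11.9,-1.1],"twist":[0,0,-12]},{"xyz":[-31.1,-23.8,-1.1],"twist":[0,0,-25]},{"xyz":[-31.1,-23.8,-1.1],"twist":[0,0,-25]},{"xyz":[-31.1,-23.8,-1.1],"twist":[0,0,-25]},{"xyz":[-31.1,-23.8,-1.1],"twist":[0,0,-25]},{"xyz":[-31.1,-23.8,-1.1],"twist":[0,0,-25]},{"xyz":[-31.1,-23.8,-1.1],"twist":[0,0,-25]},{"xyz":[-31.1,-23.8,-1.1],"twist":[0,0,-25]},{"xyz":[-31.1,-23.8,-1.1],"twist":[0,0,-25]},{"xyz":[-31.1,-23.8,-1.1],"twist":[0,0,-25]},{"xyz":[-31.1,-23.8,-1.1],"twist":[0,0,-25]},{"xyz":[-31.1,-23.8,-1.1],"twist":[0,0,-25]},{"xyz":[-31.1,-23.8,-1.1],"twist":[0,0,-25]},{"xyz":[-31.1,-23.8,-1.1],"twist":[0,0,-25]},{"xyz":[-31.1,-23.8,-1.1],"twist":[0,0,-25]}]'
python3 - <<'E'
from h import *
f=cam("wrist");im=f["frame"].copy()
# expected rim outline
t=np.linspace(0,6.28,13)
for p in proj(f,np.c_[.4475+.013*np.cos(t),.258+.013*np.sin(t),0*t+.116]): cv2.circle(im,tuple(int(v) for v in p),1,(255,0,0),-1)
save("w1",im,None,1.5)
E
```

```text
time: 1.5
tcp_pos: [0.4462, 0.2596, 0.2]
tcp_rot: [0.061, -3.141, -0.0]
wrist_force: [-0.3, -0.4, 0.1]
opening: 0.0868
```

View pics/w1.png

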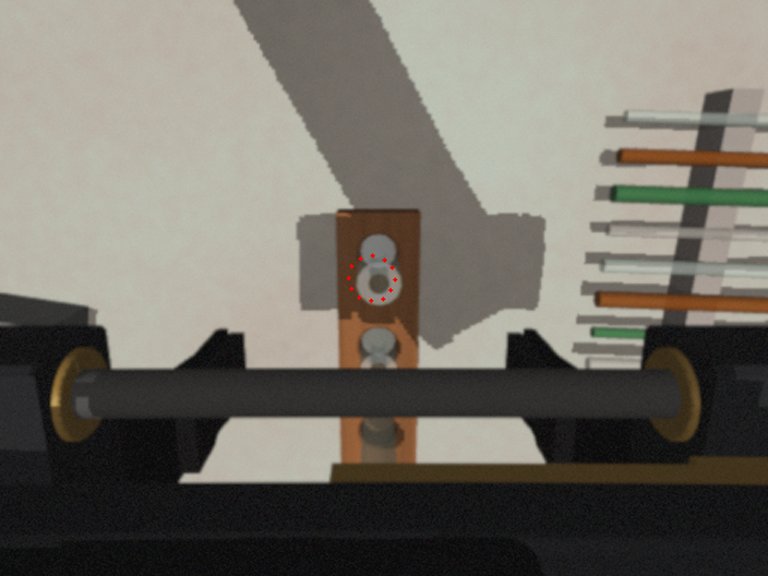

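```bash
python3 - <<'E'
from h import *
f=cam("wrist");p=ray(f,[(379/1.5,283/1.5)],.116)[0];print(p); go(p[0],p[1],.072,92.5)
r=f["frame"];print(ray(f,[(337/1.5,215/1.5),(420/1.5,215/1.5)],.031))
E
```

```text
[0.44981603 0.26191087 0.116     ]
xyz [-0.35, 0.27, 12.8] twist [-0.0, -0.0, -0.3]
[[0.42297155 0.23185043 0.031     ]
 [0.42073334 0.29027718 0.031     ]]
```

```bash
python3 -m crank '[{"xyz":[-0.35,0.25,2],"twist":[0,0,0]},{"xyz":[-0.35,0.25,4],"twist":[0,0,0]},{"xyz":[-0.35,0.25,6],"twist":[0,0,0]},{"xyz":[-0.35,0.25,8],"twist":[0,0,0]},{"xyz":[-0.35,0.25,10],"twist":[0,0,0]},{"xyz":[-0.35,0.25,11.5],"twist":[0,0,0]},{"xyz":[-0.35,0.25,12.8],"twist":[0,0,0]},{"xyz":[-0.35,0.25,12.8],"twist":[0,0,0]},{"xyz":[-0.35,0.25,12.8],"twist":[0,0,0]}]' && python3 -m crank '[{"xyz":[0,0,0],"twist":[0,0,0]},{"xyz":[0,0,0],"twist":[0,0,0]},{"xyz":[0,0,0],"twist":[0,0,0]},{"xyz":[0,0,0],"twist":[0,0,0]},{"xyz":[0,0,0],"twist":[0,0,0]},{"xyz":[0,0,0],"twist":[0,0,0]},{"xyz":[0,0,0],"twist":[0,0,0]},{"xyz":[0,0,0],"twist":[0,0,0]},{"xyz":[0,0,0],"twist":[0,0,0]},{"xyz":[0,0,0],"twist":[0,0,0]},{"xyz":[0,0,0],"twist":[0,0,0]},{"xyz":[0,0,0],"twist":[0,0,0]}]' -1 20
```

```text
time: 2.35
tcp_pos: [0.4499, 0.2608, 0.0717]
tcp_rot: [0.057, -3.14, 0.001]
wrist_force: [-0.1, -1.0, -0.1]
opening: 0.087
time: 3.35
tcp_pos: [0.4506, 0.2607, 0.0722]
tcp_rot: [-0.056, 3.141, 0.0]
wrist_force: [0.0, 0.2, 0.2]
opening: 0.0247
```

```bash
python3 -m crank '[{"xyz":[0,0,-1],"twist":[0,0,0]},{"xyz":[0,0,-3],"twist":[0,0,0]},{"xyz":[0,0,-6],"twist":[0,0,0]},{"xyz":[0,0,-9],"twist":[0,0,0]},{"xyz":[0,0,-12],"twist":[0,0,0]},{"xyz":[0,0,-13],"twist":[0,0,0]},{"xyz":[0,0,-13],"twist":[0,0,0]}]'
python3 -c "
from h import *
go(.536,-.010,.20,84)"
```

```text
time: 3.93
tcp_pos: [0.4523, 0.2617, 0.2057]
tcp_rot: [-0.056, 3.136, 0.006]
wrist_force: [0.1, 0.4, -1.2]
opening: 0.0248
xyz [-7.4, -27.45, 0.52] twist [0.2, 0.3, 8.0]
```

```bash
python3 -m crank '[{"xyz":[-0.5,-1.5,0],"twist":[0,0,1]},{"xyz":[-1,-4,0],"twist":[0,0,2]},{"xyz":[-2,-7,0],"twist":[0,0,3]},{"xyz":[-3,-10,0],"twist":[0,0,4]},{"xyz":[-4,-13,0],"twist":[0,0,5]},{"xyz":[-4.5,-16,0],"twist":[0,0,6]},{"xyz":[-5,-19,0],"twist":[0,0,7]},{"xyz":[-6,-22,0],"twist":[0,0,8]},{"xyz":[-7,-25,0],"twist":[0,0,8]},{"xyz":[-7.4,-27,0],"twist":[0,0,8]},{"xyz":[-7.4,-27.4,0],"twist":[0,0,8]},{"xyz":[-7.4,-27.4,0],"twist":[0,0,8]},{"xyz":[-7.4,-27.4,0],"twist":[0,0,8]}]'
python3 - <<'E'
from h import *
s=get_state();print(s["tcp_pos"])
f=cam("top");w=cam("wrist");g=cam("scene")
save("a2",np.hstack([cv2.resize(g["frame"][80:240,180:320],None,fx=3.75,fy=3.75,interpolation=2)[:600,:400],cv2.resize(w["frame"],(400,300)).repeat(1,0) if 0 else np.vstack([cv2.resize(w["frame"],(400,300)),cv2.resize(f["frame"][165:270,220:360],(400,300))])]))
E
```

```text
time: 5.02
tcp_pos: [0.533, -0.0102, 0.2005]
tcp_rot: [-0.164, -3.134, -0.0]
wrist_force: [-0.7, 1.0, -1.2]
opening: 0.0245
[ 0.53301455 -0.01016384  0.20051856]
```

View pics/a2.png

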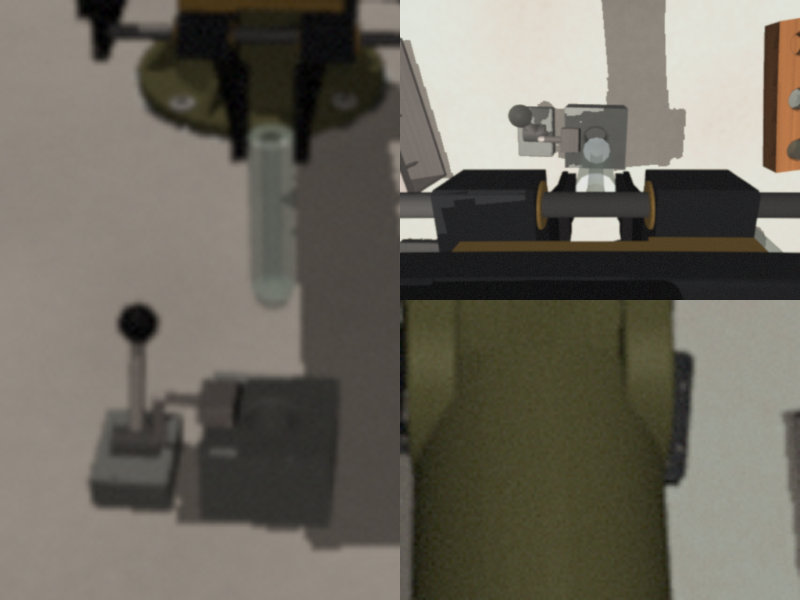

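```bash
python3 - <<'E'
from h import *
w=cam("wrist");im=w["frame"].copy()
save("w3",im,(140,120,300,240),5)
E
```

```text
(no output)
```

View pics/w3.png

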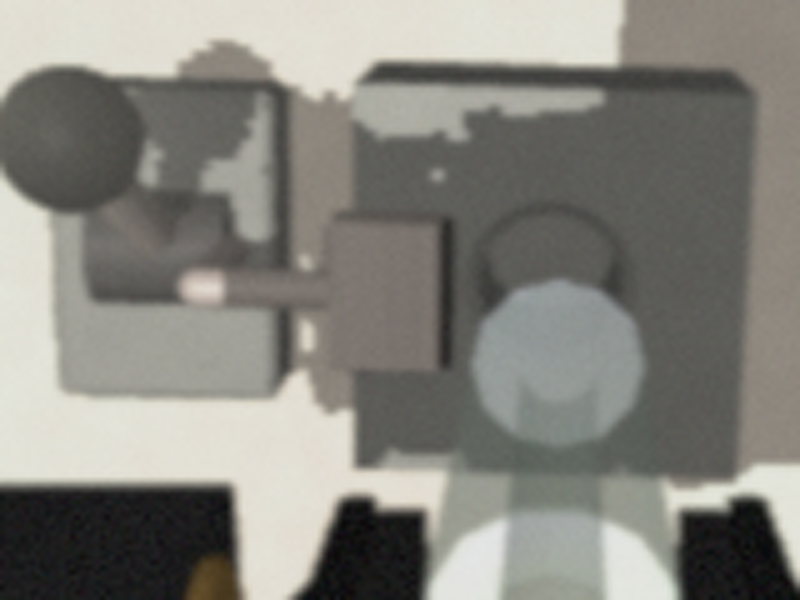

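```bash
python3 - <<'E'
from h import *
np.set_printoptions(precision=4,suppress=True)
w=cam("wrist");q=lambda uv,z:ray(w,np.array(uv)/5+[140,120],z)
c=q([(355,84),(752,95),(737,478),(355,468)],.055);print(c,c.mean(0))
print("mouth",q([(552,278)],.055),"tube",q([(559,362)],.144),"rimtop?",q([(553,590)],.244))
print("knob",q([(70,140)],.092),"jaw corners",q([(330,212),(445,215),(447,370),(330,368)],.069))
print(get_state()["tcp_pos"])
print("expected jaw", .536-.115*.03)
E
```

```text
[[ 0.4966 -0.0437  0.055 ]
 [ 0.5067  0.0342  0.055 ]
 [ 0.5859  0.0253  0.055 ]
 [ 0.5756 -0.054   0.055 ]] [ 0.5412 -0.0096  0.055 ]
mouth [[ 0.5395 -0.0089  0.055 ]] tube [[ 0.5338 -0.0074  0.144 ]] rimtop? [[ 0.53   -0.0081  0.244 ]]
knob [[ 0.4982 -0.0907  0.092 ]] jaw corners [[ 0.5192 -0.05    0.069 ]
 [ 0.522  -0.028   0.069 ]
 [ 0.5529 -0.0312  0.069 ]
 [ 0.5501 -0.0541  0.069 ]]
[ 0.534  -0.0092  0.202 ]
expected jaw 0.5325500000000001
```

```bash
python3 -m crank '[{"xyz":[-0.6,-0.1,0],"twist":[0,0,0]},{"xyz":[-0.6,-0.1,2],"twist":[0,0,0]},{"xyz":[-0.6,-0.1,4],"twist":[0,0,0]},{"xyz":[-0.6,-0.1,6],"twist":[0,0,0]},{"xyz":[-0.6,-0.1,7],"twist":[0,0,0]},{"xyz":[-0.6,-0.1,8],"twist":[0,0,0]},{"xyz":[-0.6,-0.1,8.5],"twist":[0,0,0]},{"xyz":[-0.6,-0.1,9],"twist":[0,0,0]},{"xyz":[-0.6,-0.1,9.5],"twist":[0,0,0]},{"xyz":[-0.6,-0.1,10],"twist":[0,0,0]}]'
```

```text
time: 6.1
tcp_pos: [0.5408, -0.0121, 0.1025]
tcp_rot: [0.163, 3.136, 0.001]
wrist_force: [-0.7, 0.9, -1.8]
opening: 0.025
```

```bash
python3 -m crank '[{"xyz":[0,0,0.5],"twist":[0,0,0]},{"xyz":[0,0,1],"twist":[0,0,0]},{"xyz":[0,0,1.4],"twist":[0,0,0]},{"xyz":[0,0,1.8],"twist":[0,0,0]},{"xyz":[0,0,2.1],"twist":[0,0,0]},{"xyz":[0,0,2.4],"twist":[0,0,0]},{"xyz":[0,0,2.5],"twist":[0,0,0]},{"xyz":[0,0,2.6],"twist":[0,0,0]},{"xyz":[0,0,2.6],"twist":[0,0,0]},{"xyz":[0,0,2.6],"twist":[0,0,0]}]'
```

```text
time: 6.93
tcp_pos: [0.5402, -0.012, 0.0763]
tcp_rot: [0.163, 3.137, 0.0]
wrist_force: [0.3, 0.7, -0.9]
opening: 0.0246
```

```bash
python3 -m crank '[{"xyz":[0,0,0.05],"twist":[0,0,0]},{"xyz":[0,0,0.1],"twist":[0,0,0]},{"xyz":[0,0,0.1],"twist":[0,0,0]},{"xyz":[0,0,0.1],"twist":[0,0,0]}]';python3 -m crank '[{"xyz":[0,0,0.05],"twist":[0,0,0]},{"xyz":[0,0,0.1],"twist":[0,0,0]},{"xyz":[0,0,0.1],"twist":[0,0,0]},{"xyz":[0,0,0.1],"twist":[0,0,0]}]'
```

```text
time: 7.27
tcp_pos: [0.5409, -0.0121, 0.0761]
tcp_rot: [0.163, 3.136, 0.001]
wrist_force: [0.3, 1.9, 5.5]
opening: 0.0244
time: 7.6
tcp_pos: [0.5415, -0.012, 0.076]
tcp_rot: [0.163, 3.134, 0.001]
wrist_force: [-0.8, 1.5, 10.6]
opening: 0.0248
```

```bash
python3 -m crank '[{"xyz":[0,0,-0.1],"twist":[0,0,0]},{"xyz":[0,0,-0.15],"twist":[0,0,0]},{"xyz":[0,0,-0.15],"twist":[0,0,0]}]'; python3 -m crank '[{"xyz":[0,0,0],"twist":[0,0,0]},{"xyz":[0,0,0],"twist":[0,0,0]},{"xyz":[0,0,0],"twist":[0,0,0]},{"xyz":[0,0,0],"twist":[0,0,0]},{"xyz":[0,0,0],"twist":[0,0,0]},{"xyz":[0,0,0],"twist":[0,0,0]},{"xyz":[0,0,-2],"twist":[0,0,0]},{"xyz":[0,0,-5],"twist":[0,0,0]},{"xyz":[0,0,-8],"twist":[0,0,0]},{"xyz":[0,0,-11],"twist":[0,0,0]},{"xyz":[0,0,-12],"twist":[0,0,0]},{"xyz":[0,0,-12],"twist":[0,0,0]}]' 0.05
python3 - <<'E'
from h import *
w=cam("wrist");g=cam("scene");c=lambda f,b:cv2.resize(f["frame"][b[1]:b[3],b[0]:b[2]],(400,400),interpolation=2)
save("a4",np.hstack([c(w,(140,110,300,270)),c(g,(190,140,290,240))]))
go(.448,-.085,.20,84)
E
```

```text
time: 7.85
tcp_pos: [0.5406, -0.012, 0.0761]
tcp_rot: [0.163, 3.136, 0.001]
wrist_force: [-0.3, 1.0, 5.3]
opening: 0.0247
time: 8.85
tcp_pos: [0.5422, -0.0122, 0.1989]
tcp_rot: [0.163, 3.131, 0.002]
wrist_force: [0.3, -0.4, 0.2]
opening: 0.046
xyz [8.37, -8.2, -0.51] twist [-0.0, -0.0, 0.0]
```

View pics/a4.png

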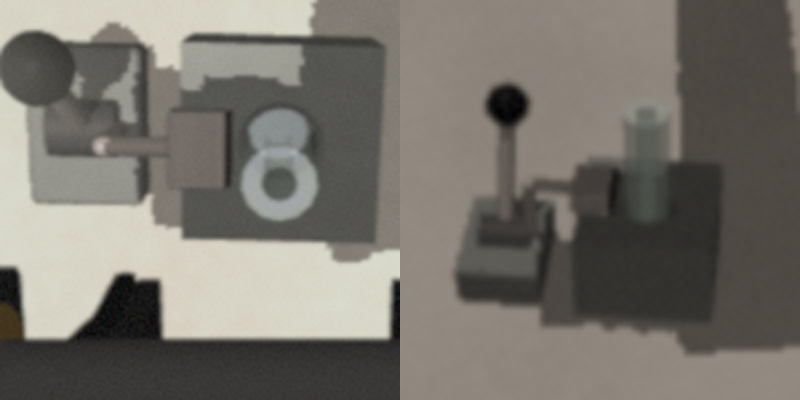

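```bash
python3 -m crank '[{"xyz":[4,-4,-0.5],"twist":[0,0,0]},{"xyz":[7.8,-8.5,-0.5],"twist":[0,0,0]},{"xyz":[7.8,-8.5,-0.5],"twist":[0,0,0]},{"xyz":[7.8,-8.5,-0.5],"twist":[0,0,0]},{"xyz":[7.8,-8.5,3],"twist":[0,0,0]},{"xyz":[7.8,-8.5,6],"twist":[0,0,0]},{"xyz":[7.8,-8.5,9],"twist":[0,0,0]},{"xyz":[7.8,-8.5,11.4],"twist":[0,0,0]},{"xyz":[7.8,-8.5,11.4],"twist":[0,0,0]},{"xyz":[7.8,-8.5,11.4],"twist":[0,0,0]}]' -1 20
python3 -c "
from h import *
go(.545,-.098,.085,84)"
```

```text
time: 9.78
tcp_pos: [0.4516, -0.0884, 0.0797]
tcp_rot: [-0.163, -3.132, 0.001]
wrist_force: [-0.1, 0.4, -0.6]
opening: 0.0008
xyz [-9.39, 0.02, -0.58] twist [-0.1, -0.3, 0.0]
```

```bash
python3 -m crank '[{"xyz":[-1,0,-0.5],"twist":[0,0,0]},{"xyz":[-2,0,-0.7],"twist":[0,0,0]},{"xyz":[-2.7,0,-0.8],"twist":[0,0,0]},{"xyz":[-3.4,0,-0.8],"twist":[0,0,0]},{"xyz":[-4.1,0,-0.8],"twist":[0,0,0]},{"xyz":[-4.8,0,-0.8],"twist":[0,0,0]},{"xyz":[-5.5,0,-0.8],"twist":[0,0,0]},{"xyz":[-6.2,0,-0.8],"twist":[0,0,0]},{"xyz":[-6.9,0,-0.8],"twist":[0,0,0]},{"xyz":[-7.5,0,-0.6],"twist":[0,0,0]},{"xyz":[-8.1,0,-0.5],"twist":[0,0,0]},{"xyz":[-8.5,0,-0.5],"twist":[0,0,0]},{"xyz":[-8.8,0,-0.5],"twist":[0,0,0]},{"xyz":[-8.8,0,-0.5],"twist":[0,0,0]}]'
python3 -m crank '[{"xyz":[-0.2,0,0],"twist":[0,0,0]},{"xyz":[-0.4,0,0],"twist":[0,0,0]},{"xyz":[-0.4,0,0],"twist":[0,0,0]}]'
```

```text
time: 10.95
tcp_pos: [0.5417, -0.0978, 0.0866]
tcp_rot: [0.163, 3.137, -0.0]
wrist_force: [-0.2, 0.1, -0.5]
opening: 0.0004
time: 11.2
tcp_pos: [0.5455, -0.0981, 0.0868]
tcp_rot: [0.163, 3.137, 0.0]
wrist_force: [0.7, 0.8, -1.1]
opening: 0.0004
```

```bash
python3 -m crank '[{"xyz":[-0.2,0,0],"twist":[0,0,0]},{"xyz":[-0.4,0,0],"twist":[0,0,0]},{"xyz":[-0.4,0,0],"twist":[0,0,0]}]'
python3 -m crank '[{"xyz":[-0.2,0,0],"twist":[0,0,0]},{"xyz":[-0.3,0,0],"twist":[0,0,0]},{"xyz":[-0.3,0,0],"twist":[0,0,0]}]'
python3 - <<'E'
from h import *
w=cam("wrist");g=cam("scene");c=lambda f,b:cv2.resize(f["frame"][b[1]:b[3],b[0]:b[2]],(400,400),interpolation=2)
save("a5",np.hstack([c(w,(200,20,360,180)),c(g,(190,130,290,230))]))
E
```

```text
time: 11.45
tcp_pos: [0.5496, -0.0986, 0.0868]
tcp_rot: [0.163, 3.137, 0.0]
wrist_force: [-0.2, 1.2, -0.5]
opening: 0.0001
time: 11.7
tcp_pos: [0.5524, -0.0989, 0.0867]
tcp_rot: [0.163, 3.137, -0.0]
wrist_force: [1.2, -0.1, 0.2]
opening: 0.0003
```

View pics/a5.png

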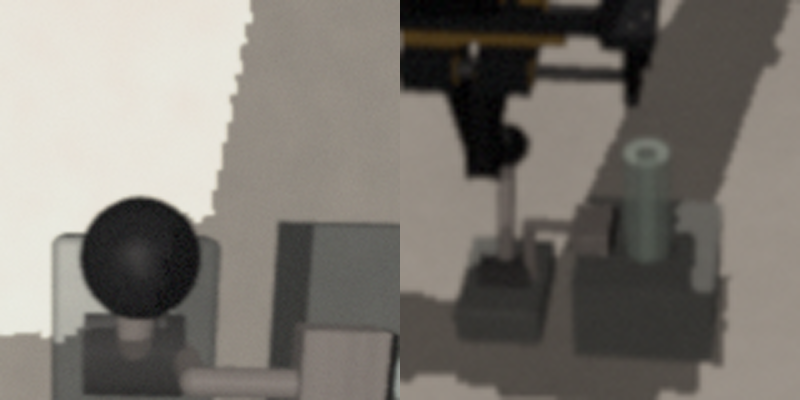

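```bash
python3 - <<'E'
from h import *
w=cam("wrist");g=cam("scene")
for z in(.092,.100): print(ray(w,[(256,122.8)],z))
print(ray(g,[(190+111/4,130+145/4)],.1), ray(g,[(190+111/4,130+145/4)],.092))
p=get_state()["tcp_pos"];print(p,(proj(g,[p])-[190,130])*4+[400,0], (proj(w,[p])-[200,20])/.4)
# predicted knob for lever angle t
for t in(0,.25,.5,.75,1):
    a=t-.5;y=np.array([.115,.993]);x=np.array([.993,-.115]);c=np.array([.540,-.009])-.085*y+.08*np.sin(a)*x
    P=[[*c,.022+.08*np.cos(a)]];print(t,P,(proj(w,P)-[200,20])/.4,(proj(g,P)-[190,130])*4+[400,0])
E
```

```text
[[ 0.49682093 -0.08966378  0.092     ]]
[[ 0.49633911 -0.08974977  0.1       ]]
[[ 0.50455777 -0.0866797   0.1       ]] [[ 0.49369139 -0.08742478  0.092     ]]
[ 0.55207153 -0.098907    0.086632  ] [[487.889784   215.57123633]] [[124.21880388 492.69082786]]
0 [[np.float64(0.4921394352132822), np.float64(-0.08899428504484133), np.float64(0.09220660495122981)]] [[140.94496706 234.7799583 ]] [[508.35605438 143.19048184]]
0.25 [[np.float64(0.5105712294768208), np.float64(-0.09112888357485839), np.float64(0.09951299373685157)]] [[140.1646328  325.08710956]] [[502.94145116 152.12255563]]
0.5 [[np.float64(0.5302250000000001), np.float64(-0.093405), np.float64(0.10200000000000001)]] [[138.92838998 417.8790066 ]] [[497.49550556 169.59641895]]
0.75 [[np.float64(0.5498787705231793), np.float64(-0.09568111642514161), np.float64(0.09951299373685157)]] [[137.41845514 500.65718126]] [[492.4108215  194.80501306]]
1 [[np.float64(0.5683105647867179), np.float64(-0.09781571495515867), np.float64(0.09220660495122981)]] [[135.84750847 564.2332479 ]] [[488.08600514 226.1944244 ]]
```

```bash
python3 -m crank '[{"xyz":[0,0,-2],"twist":[0,0,0]},{"xyz":[0,0,-5],"twist":[0,0,0]},{"xyz":[2,0,-5],"twist":[0,0,0]},{"xyz":[6,0.3,-5],"twist":[0,0,0]},{"xyz":[10,0.5,-5],"twist":[0,0,0]},{"xyz":[10,0.5,-5],"twist":[0,0,0]},{"xyz":[10,0.5,-2],"twist":[0,0,0]},{"xyz":[10,0.5,1],"twist":[0,0,0]},{"xyz":[10,0.5,2.7],"twist":[0,0,0]},{"xyz":[10,0.5,2.7],"twist":[0,0,0]},{"xyz":[10,0.5,2.7],"twist":[0,0,0]}]'
python3 -m crank '[{"xyz":[-1,0,0],"twist":[0,0,0]},{"xyz":[-1.6,0,0],"twist":[0,0,0]},{"xyz":[-2.2,0,0],"twist":[0,0,0]},{"xyz":[-2.8,0,0],"twist":[0,0,0]},{"xyz":[-3.4,0,0],"twist":[0,0,0]},{"xyz":[-4,0,0],"twist":[0,0,0]},{"xyz":[-4,0,0],"twist":[0,0,0]}]'
python3 - <<'E'
from h import *
w=cam("wrist");g=cam("scene");c=lambda f,b:cv2.resize(f["frame"][b[1]:b[3],b[0]:b[2]],(400,400),interpolation=2)
save("a6",np.hstack([c(w,(200,60,360,220)),c(g,(190,130,290,230))]))
p=get_state()["tcp_pos"];print(p,(proj(g,[p])-[190,130])*4+[400,0])
E
```

```text
time: 12.82
tcp_pos: [0.4527, -0.0836, 0.0594]
tcp_rot: [-0.164, -3.136, 0.001]
wrist_force: [0.4, -0.1, 0.1]
opening: 0.0004
time: 13.4
tcp_pos: [0.4946, -0.0879, 0.0599]
tcp_rot: [0.163, 3.136, -0.001]
wrist_force: [-0.5, 0.4, 0.2]
opening: 0.0006
[ 0.4934267  -0.08767637  0.0596087 ] [[513.57212484 188.65936345]]
```

View pics/a6.png

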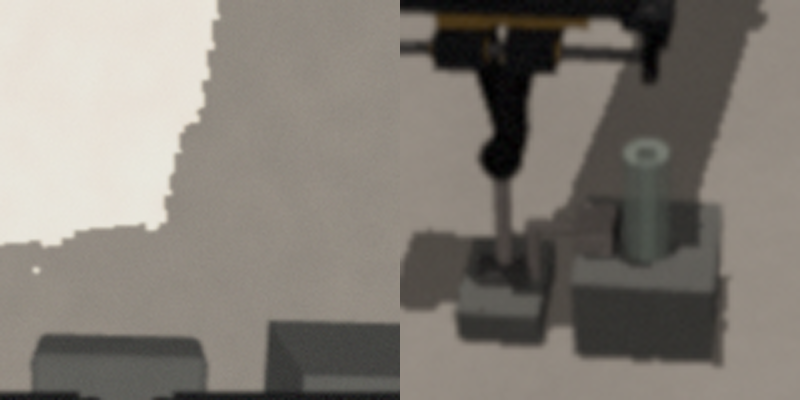

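```bash
python3 -m crank '[{"xyz":[-0.6,0,0],"twist":[0,0,0]},{"xyz":[-1.2,0,0],"twist":[0,0,0]},{"xyz":[-1.8,0,0],"twist":[0,0,0]},{"xyz":[-2.4,0,0],"twist":[0,0,0]},{"xyz":[-3,0,0],"twist":[0,0,0]},{"xyz":[-3.6,0,0],"twist":[0,0,0]},{"xyz":[-4.2,0,0],"twist":[0,0,0]},{"xyz":[-4.6,0,0],"twist":[0,0,0]},{"xyz":[-4.6,0,0],"twist":[0,0,0]}]'
python3 -m crank '[{"xyz":[-0.2,0,0],"twist":[0,0,0]},{"xyz":[-0.4,0,0],"twist":[0,0,0]},{"xyz":[-0.4,0,0],"twist":[0,0,0]}]'
```

```text
time: 14.25
tcp_pos: [0.5397, -0.0925, 0.0595]
tcp_rot: [0.163, 3.137, -0.001]
wrist_force: [0.1, -0.2, 0.8]
opening: 0.0005
time: 14.5
tcp_pos: [0.5429, -0.0928, 0.0596]
tcp_rot: [0.163, 3.137, 0.0]
wrist_force: [-0.8, 0.4, 0.2]
opening: 0.0005
```

```bash
python3 -m crank '[{"xyz":[-0.2,0,0],"twist":[0,0,0]},{"xyz":[-0.4,0,0],"twist":[0,0,0]},{"xyz":[-0.4,0,0],"twist":[0,0,0]}]';python3 -m crank '[{"xyz":[-0.2,0,0],"twist":[0,0,0]},{"xyz":[-0.3,0,0],"twist":[0,0,0]},{"xyz":[-0.3,0,0],"twist":[0,0,0]}]'
```

```text
time: 14.75
tcp_pos: [0.545, -0.0931, 0.0593]
tcp_rot: [-0.163, -3.134, -0.001]
wrist_force: [-4.7, 0.2, 2.2]
opening: 0.0003
time: 15.0
tcp_pos: [0.5455, -0.0932, 0.0592]
tcp_rot: [-0.164, -3.128, -0.002]
wrist_force: [-10.4, 1.8, 7.5]
opening: 0.0005
```

```bash
python3 -m crank '[{"xyz":[0.5,0,0],"twist":[0,0,0]},{"xyz":[1.5,0,0],"twist":[0,0,0]},{"xyz":[2,0,-3],"twist":[0,0,0]},{"xyz":[2,0,-6],"twist":[0,0,0]},{"xyz":[2,0,-10],"twist":[0,0,0]},{"xyz":[2,0,-14],"twist":[0,0,0]},{"xyz":[2,0,-16],"twist":[0,0,0]},{"xyz":[2,0,-16],"twist":[0,0,0]}]'
python3 -c "
from h import *
go(.4165,-.289,.22,94)"
```

```text
time: 15.67
tcp_pos: [0.5333, -0.0921, 0.2259]
tcp_rot: [0.163, 3.126, 0.002]
wrist_force: [-0.3, -0.3, -0.0]
opening: 0.0004
xyz [9.57, -20.8, 0.44] twist [0.0, 0.7, -10.0]
```

```bash
python3 -m crank '[{"xyz":[1,-2,0],"twist":[0,0,-2]},{"xyz":[3,-6,0],"twist":[0,0,-5]},{"xyz":[5,-10,0],"twist":[0,0,-8]},{"xyz":[7,-14,0],"twist":[0,0,-10]},{"xyz":[8.5,-18,0],"twist":[0,0,-10]},{"xyz":[9.6,-20.8,0],"twist":[0,0,-10]},{"xyz":[9.6,-20.8,0],"twist":[0,0,-10]},{"xyz":[9.6,-20.8,0],"twist":[0,0,-10]},{"xyz":[9.6,-20.8,0],"twist":[0,0,-10]}]' 1
python3 - <<'E'
from h import *
w=cam("wrist");f=cam("top")
p=get_state()["tcp_pos"];print(p,get_state()["joints"])
c=lambda f,b:cv2.resize(f["frame"][b[1]:b[3],b[0]:b[2]],(400,400),interpolation=2)
im=w["frame"];save("a7",np.hstack([c(w,(170,110,330,270)),c(f,(230,190,330,290))]))
print((proj(w,[[.4165,-.289,.085],[.4165,-.289,.151]])-[170,110])*2.5)
E
```

```text
time: 16.42
tcp_pos: [0.4129, -0.2876, 0.2191]
tcp_rot: [-0.111, 3.139, 0.002]
wrist_force: [0.5, 1.1, 0.0]
opening: 0.0523
[ 0.41355191 -0.28671255  0.21913996] [-0.1722968  -0.03378162  0.71756003  1.78364863  0.02216637  1.38391207
  2.18501349]
[[195.04097321 165.14991381]
 [194.08606786 208.74160961]]
```

View pics/a7.png

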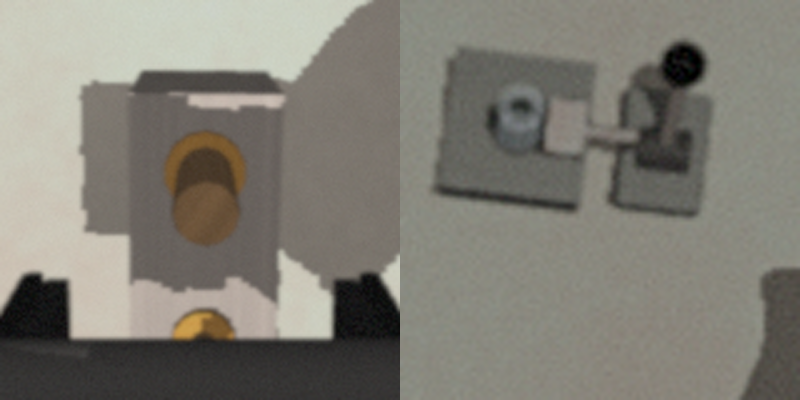

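```bash
python3 - <<'E'
from h import *
w=cam("wrist");f=cam("top")
p=ray(w,[(170+206/2.5,110+212/2.5)],.151)[0];q=ray(w,[(170+205/2.5,110+172/2.5)],.091)[0]
print(p,q); go(p[0],p[1],.099,94)
print("rim",ray(f,[(230+121/4,190+103/4)],.12),"knob",ray(f,[(230+284/4,190+64/4)],.092))
E
```

```text
[ 0.4179592  -0.28425841  0.151     ] [ 0.41825228 -0.28418115  0.091     ]
xyz [-0.46, 0.23, 12.03] twist [0.0, -0.0, 0.2]
rim [[ 0.54126394 -0.01137142  0.12      ]] knob [[ 0.56657481 -0.10041398  0.092     ]]
```

```bash
python3 -m crank '[{"xyz":[-0.45,0.2,0],"twist":[0,0,0]},{"xyz":[-0.45,0.2,1],"twist":[0,0,0]},{"xyz":[-0.45,0.2,2],"twist":[0,0,0]},{"xyz":[-0.45,0.2,4],"twist":[0,0,0]},{"xyz":[-0.45,0.2,6],"twist":[0,0,0]},{"xyz":[-0.45,0.2,8],"twist":[0,0,0]},{"xyz":[-0.45,0.2,10],"twist":[0,0,0]},{"xyz":[-0.45,0.2,11],"twist":[0,0,0]},{"xyz":[-0.45,0.2,12],"twist":[0,0,0]},{"xyz":[-0.45,0.2,12],"twist":[0,0,0]},{"xyz":[-0.45,0.2,12],"twist":[0,0,0]}]' 1
python3 -m crank '[{"xyz":[0,0,0],"twist":[0,0,0]},{"xyz":[0,0,0],"twist":[0,0,0]},{"xyz":[0,0,0],"twist":[0,0,0]},{"xyz":[0,0,0],"twist":[0,0,0]},{"xyz":[0,0,0],"twist":[0,0,0]},{"xyz":[0,0,0],"twist":[0,0,0]},{"xyz":[0,0,0],"twist":[0,0,0]},{"xyz":[0,0,0],"twist":[0,0,0]},{"xyz":[0,0,0],"twist":[0,0,0]},{"xyz":[0,0,0],"twist":[0,0,0]},{"xyz":[0,0,0],"twist":[0,0,0]},{"xyz":[0,0,0],"twist":[0,0,0]}]' -1 20
```

```text
time: 17.53
tcp_pos: [0.417, -0.2862, 0.0996]
tcp_rot: [0.111, -3.139, 0.0]
wrist_force: [-0.3, -0.6, -0.3]
opening: 0.0868
time: 18.53
tcp_pos: [0.417, -0.2861, 0.0996]
tcp_rot: [0.111, -3.14, -0.0]
wrist_force: [-0.4, 0.7, 0.4]
opening: 0.0215
```

```bash
python3 -m crank '[{"xyz":[0,0,-1],"twist":[0,0,0]},{"xyz":[0,0,-3],"twist":[0,0,0]},{"xyz":[0,0,-6],"twist":[0,0,0]},{"xyz":[0,0,-9],"twist":[0,0,0]},{"xyz":[0,0,-12],"twist":[0,0,0]},{"xyz":[0,0,-14.3],"twist":[0,0,0]},{"xyz":[0,0,-14.3],"twist":[0,0,0]},{"xyz":[0,0,-14.3],"twist":[0,0,0]}]'
python3 -c "
from h import *
go(.540,-.011,.24,84)"
```

```text
time: 19.2
tcp_pos: [0.4177, -0.2867, 0.2443]
tcp_rot: [-0.11, 3.137, -0.001]
wrist_force: [0.7, -0.1, -0.7]
opening: 0.0209
xyz [-14.13, 26.64, 0.45] twist [-0.0, 0.2, 10.0]
```

```bash
python3 -m crank '[{"xyz":[-1,2,0],"twist":[0,0,1]},{"xyz":[-2.5,5,0],"twist":[0,0,2]},{"xyz":[-4,8,0],"twist":[0,0,4]},{"xyz":[-6,11,0],"twist":[0,0,6]},{"xyz":[-8,14,0],"twist":[0,0,7]},{"xyz":[-9.5,17,0],"twist":[0,0,8]},{"xyz":[-11,20,0],"twist":[0,0,9]},{"xyz":[-12.5,23,0],"twist":[0,0,10]},{"xyz":[-13.5,25.5,0],"twist":[0,0,10]},{"xyz":[-14.1,26.6,0],"twist":[0,0,10]},{"xyz":[-14.1,26.6,0],"twist":[0,0,10]},{"xyz":[-14.1,26.6,0],"twist":[0,0,10]},{"xyz":[-14.1,26.6,0],"twist":[0,0,10]},{"xyz":[-14.1,26.6,0],"twist":[0,0,10]}]'
python3 - <<'E'
from h import *
w=cam("wrist");g=cam("scene");f=cam("top")
p=get_state()["tcp_pos"];print(p)
np.savez("w8.npz",w=w["frame"],g=g["frame"])
im=w["frame"]
tip=p-[0,0,.0896];u=proj(w,[tip,[.540,-.0105,.12]]);print(u,proj(g,[tip,[.54,-.0105,.12]]))
a=cv2.resize(im[130:210,210:290],(400,400),interpolation=2);b=cv2.resize(g["frame"][110:210,200:300],(400,400),interpolation=2)
save("a8",np.hstack([a,b]))
E
```

```text
time: 20.37
tcp_pos: [0.5385, -0.0135, 0.2427]
tcp_rot: [-0.169, -3.137, 0.001]
wrist_force: [-0.4, 0.5, 0.1]
opening: 0.0215
[ 0.53876062 -0.01227512  0.24289175]
[[251.28910862 183.29293358]
 [253.19054071 176.28606576]] [[250.50909124 155.00720108]
 [251.40887616 167.72625709]]
```

View pics/a8.png

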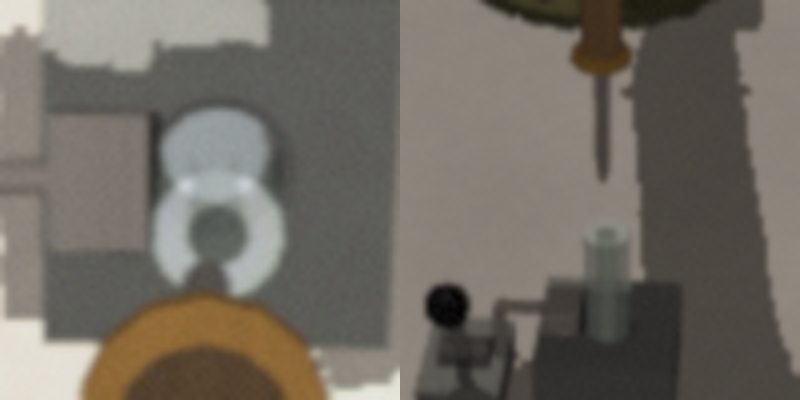

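```bash
python3 - <<'E'
from h import *
w=cam("wrist");g=cam("scene")
p=get_state()["tcp_pos"];z=p[2]-.0896;print(p)
r=ray(w,[(253.8,176.4)],.12)[0];t=ray(w,[(251.6,182.8)],z)[0];print("W",r,t,r-t)
r=ray(g,[(251.5,168)],.12)[0];t=ray(g,[(250.75,155.5)],z)[0];print("S",r,t,r-t)
go(p[0],p[1],p[2]-.1,84)
E
```

```text
[ 0.53886507 -0.01161652  0.24285658]
W [ 0.54057273 -0.00865745  0.12      ] [ 0.53875754 -0.01071152  0.15325658] [ 0.00181519  0.00205408 -0.03325658]
S [ 0.54101635 -0.01033301  0.12      ] [ 0.5405774  -0.01181374  0.15325658] [ 0.00043895  0.00148072 -0.03325658]
xyz [0.0, -0.0, 10.0] twist [0.0, 0.0, -0.0]
```

```bash
python3 -m crank '[{"xyz":[-0.12,0.13,0],"twist":[0,0,0]},{"xyz":[-0.12,0.13,1],"twist":[0,0,0]},{"xyz":[-0.12,0.13,2],"twist":[0,0,0]},{"xyz":[-0.12,0.13,2.6],"twist":[0,0,0]},{"xyz":[-0.12,0.13,3.2],"twist":[0,0,0]},{"xyz":[-0.12,0.13,3.6],"twist":[0,0,0]},{"xyz":[-0.12,0.13,4],"twist":[0,0,0]},{"xyz":[-0.12,0.13,4],"twist":[0,0,0]}]'
python3 -m crank '[{"xyz":[0,0,0.4],"twist":[0,0,0]},{"xyz":[0,0,0.8],"twist":[0,0,0]},{"xyz":[0,0,1.2],"twist":[0,0,0]},{"xyz":[0,0,1.2],"twist":[0,0,0]}]'
python3 - <<'E'
from h import *
g=cam("scene");w=cam("wrist")
a=cv2.resize(w["frame"][130:210,210:290],(400,400),interpolation=2);b=cv2.resize(g["frame"][120:200,210:290],(400,400),interpolation=2)
save("a9",np.hstack([a,b]))
E
```

```text
time: 21.28
tcp_pos: [0.5398, -0.0097, 0.2017]
tcp_rot: [-0.163, -3.136, 0.0]
wrist_force: [-0.3, -0.1, -0.3]
opening: 0.0215
time: 21.62
tcp_pos: [0.5398, -0.0097, 0.1898]
tcp_rot: [-0.163, -3.136, 0.0]
wrist_force: [-0.3, -0.4, -0.4]
opening: 0.0211
```

```bash
python3 -m crank '[{"xyz":[0,0,0.6],"twist":[0,0,0]},{"xyz":[0,0,1.2],"twist":[0,0,0]},{"xyz":[0,0,1.8],"twist":[0,0,0]},{"xyz":[0,0,2.4],"twist":[0,0,0]},{"xyz":[0,0,3],"twist":[0,0,0]},{"xyz":[0,0,3.6],"twist":[0,0,0]},{"xyz":[0,0,4.2],"twist":[0,0,0]},{"xyz":[0,0,4.6],"twist":[0,0,0]},{"xyz":[0,0,5],"twist":[0,0,0]},{"xyz":[0,0,5.2],"twist":[0,0,0]},{"xyz":[0,0,5.3],"twist":[0,0,0]},{"xyz":[0,0,5.4],"twist":[0,0,0]},{"xyz":[0,0,5.4],"twist":[0,0,0]}]'
```

```text
time: 22.8
tcp_pos: [0.5404, -0.0097, 0.1367]
tcp_rot: [0.163, 3.137, 0.0]
wrist_force: [-0.2, -1.0, -0.9]
opening: 0.0214
```

```bash
python3 -m crank '[{"xyz":[0,0,0.05],"twist":[0,0,0]},{"xyz":[0,0,0.1],"twist":[0,0,0]},{"xyz":[0,0,0.15],"twist":[0,0,0]},{"xyz":[0,0,0.15],"twist":[0,0,0]}]'; python3 -m crank '[{"xyz":[0,0,0.05],"twist":[0,0,0]},{"xyz":[0,0,0.1],"twist":[0,0,0]},{"xyz":[0,0,0.1],"twist":[0,0,0]}]'
```

```text
time: 23.13
tcp_pos: [0.5403, -0.0097, 0.1352]
tcp_rot: [0.163, 3.137, 0.0]
wrist_force: [0.0, 0.3, -0.8]
opening: 0.0214
time: 23.38
tcp_pos: [0.5406, -0.0097, 0.1345]
tcp_rot: [0.163, 3.137, 0.0]
wrist_force: [-0.5, -0.5, 0.8]
opening: 0.0217
```

```bash
python3 -m crank '[{"xyz":[0,0,0.05],"twist":[0,0,0]},{"xyz":[0,0,0.08],"twist":[0,0,0]},{"xyz":[0,0,0.08],"twist":[0,0,0]}]'
```

```text
time: 23.63
tcp_pos: [0.5411, -0.0097, 0.1343]
tcp_rot: [0.163, 3.136, 0.001]
wrist_force: [-0.4, 0.2, 6.2]
opening: 0.0218
```

```bash
python3 -m crank '[{"xyz":[0,0,-0.08],"twist":[0,0,0]},{"xyz":[0,0,-0.08],"twist":[0,0,0]}]'; python3 -m crank '[{"xyz":[0,0,0],"twist":[0,0,0]},{"xyz":[0,0,0],"twist":[0,0,0]},{"xyz":[0,0,0],"twist":[0,0,0]},{"xyz":[0,0,0],"twist":[0,0,0]},{"xyz":[0,0,0],"twist":[0,0,0]},{"xyz":[0,0,0],"twist":[0,0,0]},{"xyz":[0,0,-2],"twist":[0,0,0]},{"xyz":[0,0,-5],"twist":[0,0,0]},{"xyz":[0,0,-8],"twist":[0,0,0]},{"xyz":[0,0,-11],"twist":[0,0,0]},{"xyz":[4,0,-14],"twist":[0,0,0]},{"xyz":[8,0,-14],"twist":[0,0,0]},{"xyz":[8,0,-14],"twist":[0,0,0]},{"xyz":[8,0,-14],"twist":[0,0,0]}]' 0.2
python3 - <<'E'
from h import *
g=cam("scene");w=cam("wrist")
a=cv2.resize(g["frame"],None,fx=1.0,fy=1.0)
b=cv2.resize(g["frame"][110:240,190:290],(288,384),interpolation=2)
save("a10",np.hstack([a,b]))
E
```

```text
time: 23.8
tcp_pos: [0.5404, -0.0097, 0.1344]
tcp_rot: [0.163, 3.137, 0.0]
wrist_force: [-0.1, -0.6, 3.5]
opening: 0.0211
time: 24.97
tcp_pos: [0.4597, -0.001, 0.2753]
tcp_rot: [0.161, 3.135, 0.004]
wrist_force: [0.0, 0.4, -0.4]
opening: 0.0525
```

View pics/a10.png

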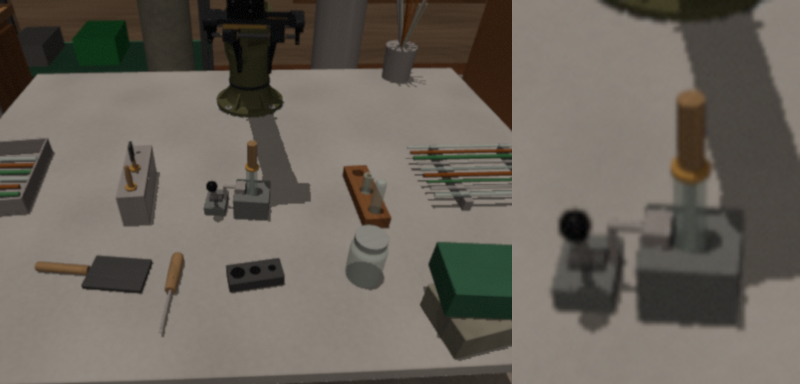

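The picture shows the gauge standing in the clamped tube with its collar on the rim (crop 690,168). The lever is over (knob at 575,225), the other things are in place, and the robot is clear.

```bash
python3 -c "
from plant import job
print(job.job_done())"
```

```text
the job is handed in; nothing more can be done
None
```

The job is handed in at about 25 s of robot time. The tall tube is seated in the stand, the lever is thrown over, and the bore gauge stands in the tube, released, with its collar on the rim.

**Checks that agreed:**
- **Tube:** it touched the socket floor at the expected height.
- **Lever:** it met its end stop at about 10 N. The knob then measured 2 mm from its computed fully-over position.
- **Gauge:** the collar met the rim at the expected height, with about 6 N.
- **Last picture:** the gauge is upright in the tube, the bystanders look unmoved, and the arm is clear.

**What failed or disagreed:**
- **First lever push:** it missed, because the shut fingertips passed above the knob. In the pictures they sit about 25 mm higher than the reported TCP. A second pass, 27 mm lower, threw the lever.
- **Camera positions:** the wrist and top cameras differed by up to about 5 mm. Measuring close up and letting the jaws centre the parts covered that.

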